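# Fit the retaining clip on the inspection lamp's pivot post

## Robot

A 6-joint arm with a two-finger parallel gripper is mounted at the origin on the work surface. World frame = base frame: x ahead of the robot, y to its left, z up, the work surface at z = 0. Lengths are in m, angles in rad, forces in N, time in s.
With the tool pointing down it reaches from about 0.275 to 0.725 m from the base axis. Payload 15.9 kg.
Tool frame: the origin (TCP) lies between the finger pads; the fingertips stand 11 mm ahead of it and the grasp point (between the pads) lies 8 mm behind it; x points along the fingers, z is the direction in which the jaws open and shut, and the axes are right-handed (so a half turn about x gives the same grasp; the last joint's range is limited). The gripper opens to 85 mm and grips with 20 to 120 N. Pads are 22 mm wide; open, the fingers measure 114 mm over their backs; the gripper's body (76 mm by 85 mm) begins 54 mm behind the grasp point. The pads swing forward as they close: fully open they stand 13 mm farther back than shut.
Start: joints at [1.277, 0.213, -0.034, 1.323, 0, 1.571], TCP at [0.145, 0.479, 0.242] pointing down, gripper open.
Joint ranges: [-2.98, 2.98], [-0.74, 1.72], [-1.14, 1.35], [-2.1, 2.04], [-1.57, 1.44], [-3.14, 3.14]. Speed limits (rad/s): [1.89, 1.89, 2.39, 2.57, 3.14, 3.14].

## Interface

Orientations are given as a 3x3 rotation matrix whose columns are the frame's x, y, z axes.
In Python, from rig import manip, get_image, ticket gives the robot as it stands.
- The arm moves only by the shell command python3 -m inch 'ROWS' [FORCE]. ROWS is JSON, a list of rows, each an object of numbers: "tx", "ty", "tz": the shift along the tool's x, y, z in cm; "wx", "wy", "wz": the turn, a rotation vector about the tool's x, y, z in degrees; "hand": the gripper's target within -1 to 1 (fully open at 1, half-way at 0, shut at -1). A call has 1 to 8 rows; each row is the pose to reach, as a shift and turn from the pose commanded when the call began, along the tool's axes at that moment; what a row does not reach only later rows make up. A row lasts 1/8 s, in which the tool goes at most 62.5 mm and 10.7 degrees, less where a joint would pass 70% of its speed; a pose out of reach is approached as far as the arm can. A call with a gripper value outside its range is refused whole. The fingers move at their own pace and stop on an object; FORCE is the grip in N (left out, the last holds). Time passes only in rows, so rows that repeat a pose let the fingers close. It gives the time, the measured TCP pose, the force and the opening at its end, in the units of the state.
- manip.state(): the state, without advancing time (a new reading comes with each control period).
- get_image(name): name is "side" or "top"; returns a dict with "color" (384x512x3 uint8, blue, green, red), "mtx" (3x3 intrinsics, pixels), "D" ([k1, k2, p1, p2, k3] as OpenCV has them; the pictures are not rectified), "R" (3x3) and "t" (3): a world point X has camera coordinates R X + t. Camera axes: x right, y down, z forward; pixel columns grow to the right and rows downward; lengths in m; the calibration is good to about 2 mm. A picture is of the moment at which its call begins. There is no depth.
- ticket.hand_in(): hands the job in, once; it reports no verdict.
The state is a dict: "t": time; "joint_positions": joint angles; "qvel": joint speeds; "joint_efforts": joint torques, N m; "tcp_pos": TCP position; "ee_rot": TCP orientation; "wrist_force": force on the tool from outside, world axes, zero at the start; "torque": the same for the moment, N m; "opening": opening from 0.0 (shut) to 1.0 (fully open).
Only numpy, scipy, OpenCV 4.12 (cv2) and the standard library are available. Lean on these libraries where they do the work, as an engineer would, in place of code of your own. Each camera call takes 0.05 s, during which the arm holds its last target.

## Task

First clear the two wood chips off the lamp's foot into the cardboard scrap box. Then take the red-handled circlip pliers from their wooden stand by squeezing both handles fully, so that the clip on their tips is spread, and slide the clip down over the lamp's pivot post until it is level with the groove, the post in the middle of it. Finish while holding it there: handles squeezed, pliers upright, the clip spread around the groove and carried by the pliers alone, not leaning on the post; leave the citron, the loupe and the screwdriver alone.

Things in the scene. Friction and masses are not known exactly. Their poses are not given: they have to be found in the camera images.
- lamp_foot: Fixed grey lamp foot plate, 12 mm thick, x -170 to +80, y -75 to +75 mm in its frame; origin on the axis of its upright steel post at table level. Post 36 mm in diameter, top at z = 86 mm, the upper 12 mm tapering to 20 mm across. Round it a white collar, 54 mm in diameter, z = 12 to 40 mm, with an arm stump along +x (22 mm wide, up to z = 36 mm, out to x = 70 mm).
- groove (a point): Centre of the groove on the post's axis, 54.5 mm above the table. The groove is the dark band 31 mm in diameter and 9 mm high (50 to 59 mm above the table).
- stand: Fixed wooden stand, base 70 x 110 x 12 mm, origin at the centre of its underside. Two uprights at y = -41 and +41 mm (14 mm thick in y, tops at z = 105 mm, inner faces 68 mm apart) carry the pliers' cross-bar. Lift the pliers straight up, at least 75 mm before moving sideways: the clip passes between the uprights. They only rest there and topple if knocked.
- pliers: Circlip pliers, 0.29 kg, tips down in the stand, a dark C-shaped clip loaded on the tips. Origin on the pliers' axis in the clip's mid plane (45 mm above the table at the start); z up along the pliers, x towards the clip's closed back, y the squeeze line. Cross-bar 26 x 90 x 8 mm (x, y, z), underside at z = 60 mm. Two red handles rise from it to z = 138 mm. Tips end 4 mm below the origin.
- clip_center (a point): Where the post's axis should pass: middle of the spread clip, fixed to the pliers at x = +8.4 mm, y = 0, z = 0 in their frame. The clip is level, 3 mm thick, from x = -7 to +34 mm, 42 mm wide relaxed, 58 mm spread. Relaxed, its 33 mm bore is smaller than the post; at full squeeze it clears the post by about 2.5 mm all round.
- handle_left (a joint): Squeeze of the pliers, rad: 0 relaxed, about 0.165 at the stop; the right handle and clip follow. Grip both red handles (20 mm wide in x) from above at z = 116 mm in the pliers' frame, closing along y: 56 mm over the outside relaxed, 40 mm with parallel upright faces at the stop. Spring: about 4 N a handle to start, 9 N at the stop; let go, it springs back.
- chip_a: Loose wood chip lying on the foot plate, 44 x 24 mm, 12 mm thick with a raised part to 19 mm; origin at the centre of its underside (12 mm above the table), x along its length. 20 g.
- chip_b: Second wood chip, the same as chip_a.
- scrap_box: Fixed open cardboard box, 150 x 150 x 70 mm, walls 5 mm; origin at the centre of its underside.
- citron: Yellow citron fruit, about 98 x 58 x 58 mm, a bystander on the table; origin at the centre of its underside.
- loupe: Black hand lens lying flat, 65 mm ring with an 80 mm handle along its -x, a bystander; origin at the ring's centre on the table.
- screwdriver: Screwdriver lying on the table, a bystander; origin at its underside.

How it is judged:
On the way, in this order (a step that is already met when the one before it is completed fails the run):
1. both wood chips lie in the scrap box (x of chip_a in the frame of scrap_box between -0.07 and 0.07 m and y of chip_a in the frame of scrap_box between -0.07 and 0.07 m and height (world z) of each of chip_a, chip_b below 0.055 m and x of chip_b in the frame of scrap_box between -0.07 and 0.07 m and y of chip_b in the frame of scrap_box between -0.07 and 0.07 m), for 0.2 s.
2. the pliers are lifted off the stand with the handles squeezed and the clip spread (value of joint handle_left above 0.12 rad and height (world z) of pliers above 0.07 m and contact force between pliers and stand below 0.2 N), for 0.2 s.
At the end, for the whole second after the job is handed in: Gripper holds the pliers squeezed over 0.13 rad, upright within 0.1 rad, still; clip centre within 6 mm of the post's axis and 4.5 mm of the groove's mid height; pliers press on the lamp with under 5 N and do not touch the stand; both chips in the scrap box (all of step 1 and horizontal distance between clip_center and groove below 0.006 m and z of clip_center in the frame of groove between -0.0045 and 0.0045 m and value of joint handle_left above 0.13 rad and angle between pliers's own z axis and vertical below 0.1 rad and linear speed of pliers below 0.02 m/s and contact force between the fingers and pliers above 4 N and contact force between pliers and lamp_foot below 5 N and contact force between pliers and stand below 0.2 N); the arm keeps its last pose, push and grip.
It fails at once if the citron is moved more than 20 mm (distance of citron from where it was at the start of the episode above 0.02 m).
It fails at once if the loupe is moved more than 20 mm (distance of loupe from where it was at the start of the episode above 0.02 m).
It fails at once if the screwdriver is moved more than 20 mm (distance of screwdriver from where it was at the start of the episode above 0.02 m).
It also fails if it takes over 67 s, if anything falls off the work surface, if the arm or the gripper's body presses on something with over 40 N, if the wrist force passes 120 N, or if a joint passes its speed limit or range.

## Working session

There is one attempt and no reset: what is moved stays moved. The work goes in short steps, Python scripts to look and compute and a shell command to move; the robot and the scene stay as the last step left them, time stands still between calls to the robot, and variables do not carry over. Pictures are saved under pics/ and viewed, and the job is handed in when it is done.

```bash
ls; mkdir -p pics; python3 - <<'E'
from rig import manip,get_image
import cv2,numpy as np
s=manip.state()
for k in s: print(k,np.round(s[k],4).tolist())
for n in("side","top"):
    g=get_image(n); cv2.imwrite(f"pics/{n}0.png",g["color"]); print(n,g["mtx"],g["D"],g["R"],g["t"])
E
```

```text
pics
t 0.0
joint_positions [1.277, 0.2133, -0.0351, 1.3235, 0.0, 1.5708]
qvel [0.0039, 0.0012, 0.0002, 0.0004, -0.0009, 0.0014]
joint_efforts [0.0028, -68.6161, 48.7121, 0.0174, 0.0003, 0.0]
tcp_pos [0.1447, 0.4783, 0.2418]
ee_rot [[-0.0003, -0.9572, 0.2896], [-0.001, 0.2896, 0.9572], [-1.0, 0.0, -0.0011]]
wrist_force [-0.331, 0.0666, -0.2303]
torque [0.0623, 0.0414, -0.0582]
opening 1.0002
side [[416.58774953   0.         258.51176888]
 [  0.         416.58774953 190.12435519]
 [  0.           0.           1.        ]] [-0.12348604  0.          0.          0.          0.        ] [[-0.9993589  -0.02853033 -0.0216289 ]
 [-0.00349075  0.67889388 -0.73422811]
 [ 0.0356315  -0.7336819  -0.67855823]] [0.62818355 0.06801459 0.95543226]
top [[391.15628138   0.         260.466897  ]
 [  0.         391.15628138 190.94011373]
 [  0.           0.           1.        ]] [-0.02661973  0.          0.          0.          0.        ] [[ 0.03032682 -0.99948175  0.01079423]
 [-0.99223274 -0.03140679 -0.12036527]
 [ 0.12064191 -0.00706009 -0.99267099]] [-0.00549198  0.62422073  0.89438393]
```

View pics/side0.png

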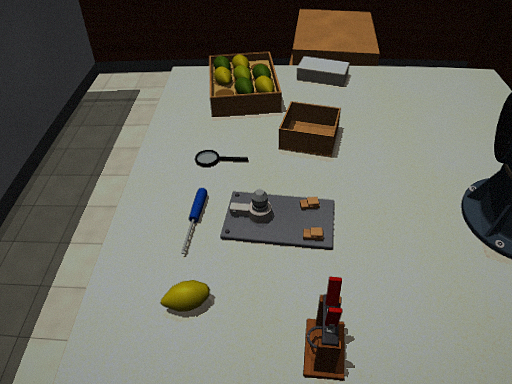

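View pics/top0.png

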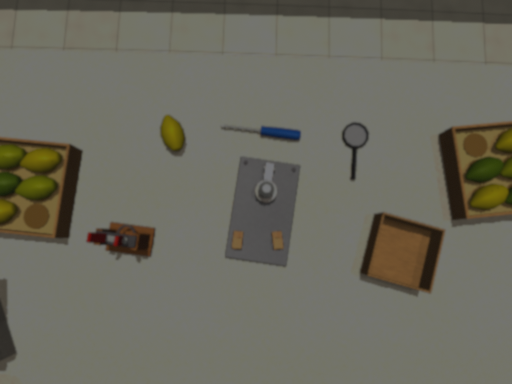

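```bash
cat > h.py <<'E'
import cv2,numpy as np
from rig import manip,get_image
def und(g,uv):
    return cv2.undistortPoints(np.array(uv,float).reshape(-1,1,2),g["mtx"],g["D"]).reshape(-1,2)
def ray(g,uv):
    n=und(g,uv); R=np.array(g["R"]);t=np.array(g["t"])
    d=np.c_[n,np.ones(len(n))]@R; return -R.T@t,d
def at(g,uv,z):
    c,d=ray(g,uv); return c+d*((z-c[2])/d[:,2])[:,None]
def proj(g,X):
    return cv2.projectPoints(np.array(X,float).reshape(-1,3),cv2.Rodrigues(np.array(g["R"]))[0],np.array(g["t"]),g["mtx"],np.array(g["D"]))[0].reshape(-1,2)
def crop(g,x0,y0,w,h,s,name):
    c=cv2.resize(g["color"][y0:y0+h,x0:x0+w],None,fx=s,fy=s,interpolation=cv2.INTER_CUBIC)
    c=np.clip(c.astype(float)*1.4,0,255).astype(np.uint8)
    for i in range(0,w,10): cv2.putText(c,str(x0+i),(i*s,8),0,.3,(255,255,255),1);c[:,i*s]=c[:,i*s]//2+60
    for i in range(0,h,10): cv2.putText(c,str(y0+i),(0,i*s+4),0,.3,(255,255,255),1);c[i*s,:]=c[i*s,:]//2+60
    cv2.imwrite(name,c)
E
python3 - <<'E'
from h import *
import pickle
T=get_image("top");S=get_image("side")
pickle.dump((T,S),open("g0.pkl","wb"))
crop(T,220,150,90,120,5,"pics/t1.png")
crop(T,80,210,90,60,8,"pics/t2.png")
crop(S,215,180,130,75,6,"pics/s1.png")
crop(S,295,270,65,110,5,"pics/s2.png")
E
```

```text
(no output)
```

View pics/t1.png

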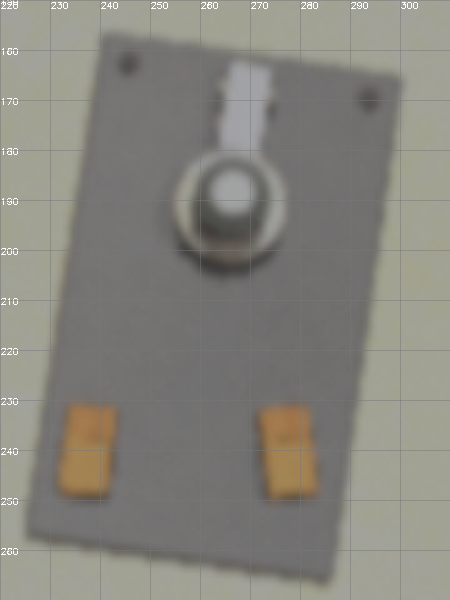

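View pics/t2.png

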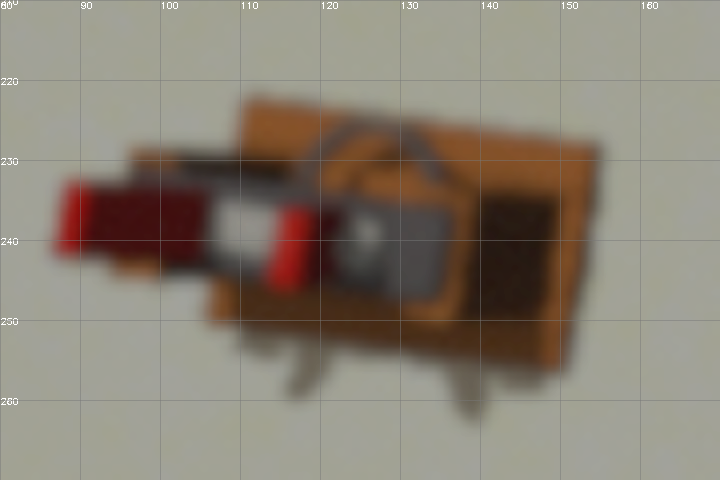

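View pics/s1.png

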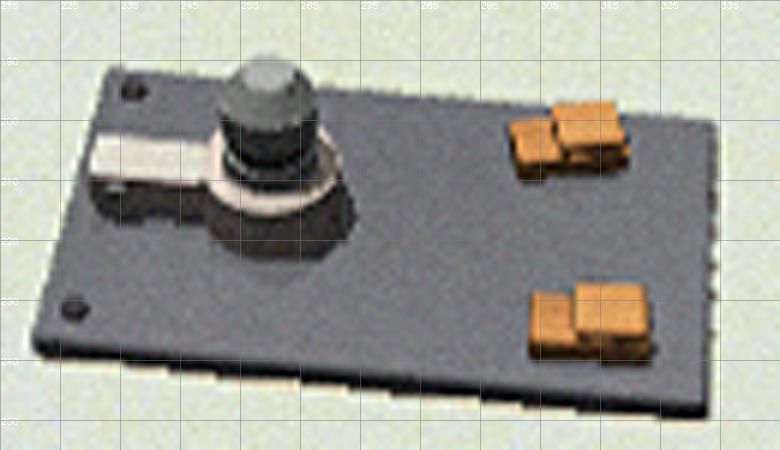

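View pics/s2.png

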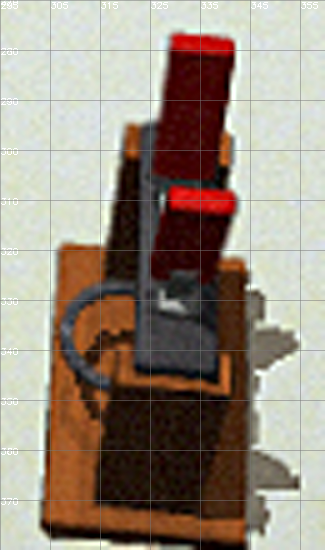

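```bash
cat > fit.py <<'E'
from h import *
import pickle
from scipy.optimize import least_squares
T,S=pickle.load(open("g0.pkl","rb"))
def tri(a,b):
    def f(X): return np.r_[proj(T,X)[0]-a,proj(S,X)[0]-b]
    r=least_squares(f,[.4,0,.1]); return r.x,np.abs(r.fun).max()
t=np.array([(300.5,165.5),(286,267),(225,257),(240,156.5)]);s=np.array([(233.2,191.3),(334.5,200.2),(333,247.2),(220.7,237.5)])
print(at(T,t,.012).round(4),at(S,s,.012).round(4))
L=np.array([(.08,-.075,.012),(-.17,-.075,.012),(-.17,.075,.012),(.08,.075,.012),(0,0,.086)])
t=np.vstack([t,(266.4,188.2)]);s=np.vstack([s,(259.5,192.3)])
def tf(p,L): c,d=np.cos(p[2]),np.sin(p[2]); return np.c_[p[0]+c*L[:,0]-d*L[:,1],p[1]+d*L[:,0]+c*L[:,1],L[:,2]]
def fit(L,t,s):
    f=lambda p:np.r_[(proj(T,tf(p,L))-t).ravel(),(proj(S,tf(p,L))-s).ravel()]
    r=least_squares(f,[.4,0,0]); print("fit",r.x.round(4)); print(r.fun.reshape(-1,2).round(1).tolist()); return r.x
fit(L,t,s)
print("post",tri((266.4,188.2),(259.5,192.3)))
print("post@.086",at(T,[(266.4,188.2)],.086),at(S,[(259.5,192.3)],.086))
for n,a,b in(("A",(89.1,237.25),(335.6,310.2)),("B",(116.7,240.9),(335.6,278.8))):
    print(n,tri(a,b),at(T,[a],.183),at(S,[b],.183))
# stand base corners z=.012 (top image)
print("stand",at(T,[(110.5,222),(154.5,228),(150.5,256.5),(106,250)],.012).round(4))
print("chips",at(T,[(237.6,240),(277.6,240.5)],.026).round(4))
for c in [(232.8,249),(242,249.6),(243.2,231),(234,231)],[(274,250),(283.3,248.8),(281.2,231),(272,231.8)]: print(at(T,c,.026).round(4).tolist())
print("box",at(T,[(380,215),(443,228),(432,291),(362,275)],.07).round(4), at(T,[(402,252)],.0))
print("loupe,screw,cit",at(T,[(355,135),(353,178),(298,134),(222,128),(173,133)],.01).round(3))
E
python3 fit.py
python3 - <<'E'
from h import *
import pickle
T,S=pickle.load(open("g0.pkl","rb"))
crop(T,355,205,95,95,6,"pics/t3.png")
E
```

```text
[[ 0.6937 -0.0833  0.012 ]
 [ 0.4456 -0.0531  0.012 ]
 [ 0.4649  0.0939  0.012 ]
 [ 0.7114  0.0669  0.012 ]] [[ 0.6933 -0.0794  0.012 ]
 [ 0.4466 -0.0492  0.012 ]
 [ 0.4648  0.0966  0.012 ]
 [ 0.7101  0.071   0.012 ]]
fit [ 0.6238  0.002  -0.1165]
[[-0.6, -0.4], [-0.2, -0.3], [-1.0, 0.5], [-0.1, -0.2], [-0.5, 0.5], [-0.4, -0.7], [-0.0, -1.0], [0.5, -0.1], [-0.7, -1.3], [0.3, -0.3]]
post (array([0.62483756, 0.00095323, 0.08405896]), np.float64(0.13131820038756814))
post@.086 [[0.6248878  0.00097299 0.086     ]] [[0.62446017 0.0030907  0.086     ]]
A (array([0.50327698, 0.35269637, 0.18034157]), np.float64(0.014448828381858903)) [[0.50327679 0.35157111 0.183     ]] [[0.50374597 0.3542959  0.183     ]]
B (array([0.49782555, 0.29730349, 0.17977894]), np.float64(0.019682643020956903)) [[0.49792119 0.29616018 0.183     ]] [[0.498384   0.29957816 0.183     ]]
stand [[0.5398 0.375  0.012 ]
 [0.5288 0.2672 0.012 ]
 [0.4604 0.2727 0.012 ]
 [0.4724 0.3809 0.012 ]]
chips [[ 0.5064  0.0645  0.026 ]
 [ 0.5081 -0.0306  0.026 ]]
[[0.4849, 0.0751, 0.026], [0.4841, 0.0533, 0.026], [0.5281, 0.052, 0.026], [0.5274, 0.0739, 0.026]]
[[0.4855, -0.0226, 0.026], [0.4889, -0.0446, 0.026], [0.5309, -0.0386, 0.026], [0.5283, -0.0167, 0.026]]
box [[ 0.5732 -0.262   0.07  ]
 [ 0.5477 -0.408   0.07  ]
 [ 0.4051 -0.3797  0.07  ]
 [ 0.4366 -0.2205  0.07  ]] [[ 0.48881948 -0.33810947  0.        ]]
loupe,screw,cit [[ 0.776 -0.219  0.01 ]
 [ 0.667 -0.214  0.01 ]
 [ 0.774 -0.076  0.01 ]
 [ 0.783  0.115  0.01 ]
 [ 0.766  0.236  0.01 ]]
```

View pics/t3.png

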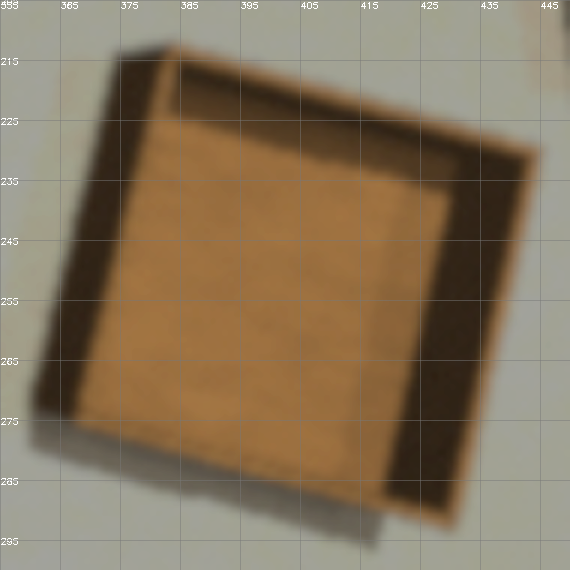

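```bash
cat > go.py <<'E'
import sys
from h import *
from scipy.spatial.transform import Rotation as Ro
def plan(x,y,z,yaw_deg):
    s=manip.state(); R=np.array(s["ee_rot"]); p=np.array(s["tcp_pos"])
    a=np.radians(yaw_deg); zt=np.array([-np.sin(a),np.cos(a),0]); xt=np.array([0,0,-1.]); G=np.c_[xt,np.cross(zt,xt),zt]
    d=R.T@(np.array([x,y,z])-p)*100; w=np.degrees(Ro.from_matrix(R.T@G).as_rotvec())
    print("t %.2f"%s["t"],"pos",p.round(4),"open",round(s["opening"],3),"F",np.round(s["wrist_force"],1)); print("shift",d.round(2),"turn",w.round(2))
if __name__=="__main__": plan(*map(float,sys.argv[1:]))
E
python3 go.py .506 .064 .15 0
python3 - <<'E'
from h import *
import pickle
T,S=pickle.load(open("g0.pkl","rb"))
q=at(T,[(383.5,212.5),(445,230),(430.5,292.5),(368,276)],.07);print(q.round(4),q.mean(0))
q=at(T,[(381.7,224.7),(430,237),(418,287.5),(367.5,276)],.005);print(q.round(4),q.mean(0))
E
```

```text
t 0.20 pos [0.1448 0.4784 0.242 ] open 0.997 F [-0.3 -0.  -0.1]
shift [  9.22 -46.58 -29.2 ] turn [-16.83  -0.04  -0.  ]
[[ 0.5792 -0.2701  0.07  ]
 [ 0.5432 -0.4126  0.07  ]
 [ 0.4017 -0.3762  0.07  ]
 [ 0.4347 -0.2341  0.07  ]] [ 0.48971675 -0.32325533  0.07      ]
[[ 0.554  -0.2866  0.005 ]
 [ 0.5273 -0.4062  0.005 ]
 [ 0.4049 -0.3746  0.005 ]
 [ 0.4291 -0.2514  0.005 ]] [ 0.47881442 -0.32971222  0.005     ]
```

```bash
python3 -m inch '[{"tx":2,"ty":-6,"tz":-4,"wx":-6,"hand":1},{"tx":3,"ty":-12,"tz":-7.5,"wx":-12,"hand":1},{"tx":4,"ty":-17.4,"tz":-11,"wx":-16.8,"hand":1},{"tx":5,"ty":-23,"tz":-14.5,"wx":-16.8,"hand":1},{"tx":6,"ty":-28,"tz":-17.6,"wx":-16.8,"hand":1},{"tx":7,"ty":-33,"tz":-20.7,"wx":-16.8,"hand":1},{"tx":8,"ty":-38,"tz":-23.8,"wx":-16.8,"hand":1},{"tx":9.2,"ty":-43,"tz":-27,"wx":-16.8,"hand":1}]'; python3 go.py .506 .064 .09 0
```

```text
t 0.20 pos [0.1448 0.4784 0.242 ] open 0.997 F [-0.3 -0.  -0.1]
shift [ 15.22 -46.58 -29.19] turn [-16.83  -0.04  -0.  ]invalid input
```

```bash
python3 -m inch '[{"tx":2,"ty":-6,"tz":-4,"wx":-6,"wy":0,"wz":0,"hand":1},{"tx":3,"ty":-12,"tz":-7.5,"wx":-12,"wy":0,"wz":0,"hand":1},{"tx":4,"ty":-17.4,"tz":-11,"wx":-16.8,"wy":0,"wz":0,"hand":1},{"tx":5,"ty":-23,"tz":-14.5,"wx":-16.8,"wy":0,"wz":0,"hand":1},{"tx":6,"ty":-28,"tz":-17.6,"wx":-16.8,"wy":0,"wz":0,"hand":1},{"tx":7,"ty":-33,"tz":-20.7,"wx":-16.8,"wy":0,"wz":0,"hand":1},{"tx":8,"ty":-38,"tz":-23.8,"wx":-16.8,"wy":0,"wz":0,"hand":1},{"tx":9.2,"ty":-43,"tz":-27,"wx":-16.8,"wy":0,"wz":0,"hand":1}]'; python3 go.py .506 .064 .09 0
```

```text
t: 1.2
tcp_pos: [0.4689, 0.1059, 0.1532]
ee_rot: [[0.001, -1.0, 0.001], [0.0, 0.001, 1.0], [-1.0, -0.001, 0.0]]
wrist_force: [1.2, 2.1, 0.4]
opening: 1.0
t 1.20 pos [0.4689 0.1059 0.1532] open 1.0 F [1.2 2.1 0.4]
shift [ 6.33 -3.71 -4.19] turn [-0.04  0.01  0.03]
```

```bash
python3 -m inch '[{"tx":2,"ty":-2.8,"tz":-3.1,"wx":0,"wy":0,"wz":0,"hand":1},{"tx":6,"ty":-2.8,"tz":-3.1,"wx":0,"wy":0,"wz":0,"hand":0.6},{"tx":6,"ty":-2.8,"tz":-3.1,"wx":0,"wy":0,"wz":0,"hand":0.6},{"tx":6,"ty":-2.8,"tz":-3.1,"wx":0,"wy":0,"wz":0,"hand":0.6}]'; python3 go.py .506 .064 .025 0
python3 - <<'E'
from h import *
T=get_image("top");S=get_image("side")
crop(T,190,180,110,90,6,"pics/t4.png");crop(S,240,150,120,100,5,"pics/s4.png")
E
```

```text
t: 1.7
tcp_pos: [0.4959, 0.0772, 0.0947]
ee_rot: [[0.001, -1.0, -0.0], [0.0, -0.0, 1.0], [-1.0, -0.001, 0.0]]
wrist_force: [1.0, -0.3, 0.1]
opening: 0.801
t 1.70 pos [0.4959 0.0772 0.0947] open 0.801 F [ 1.  -0.3  0.1]
shift [ 6.97 -1.01 -1.32] turn [0.   0.01 0.04]
```

View pics/t4.png

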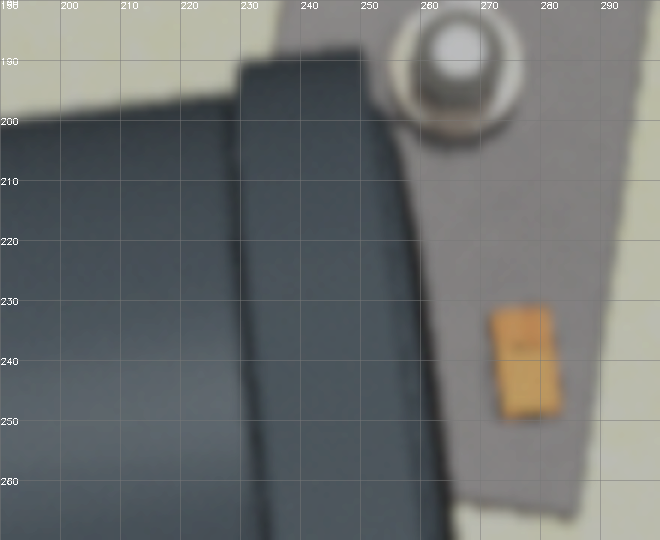

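View pics/s4.png

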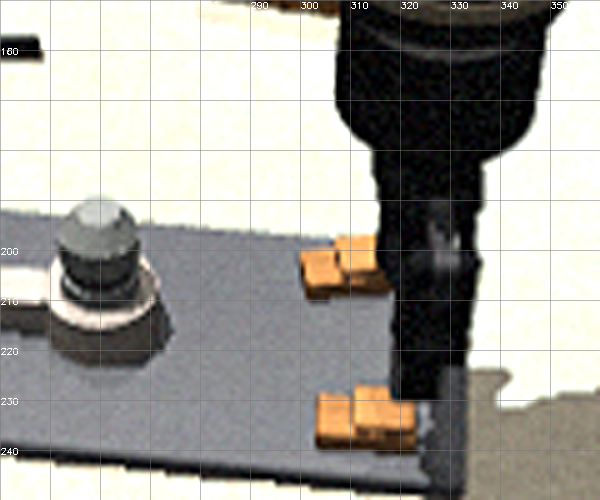

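```bash
python3 -m inch '[{"tx":0,"ty":-1,"tz":-1.3,"wx":0,"wy":0,"wz":0,"hand":0.6},{"tx":3,"ty":-1,"tz":-1.3,"wx":0,"wy":0,"wz":0,"hand":0.6},{"tx":6.7,"ty":-1,"tz":-1.3,"wx":0,"wy":0,"wz":0,"hand":0.6},{"tx":6.7,"ty":-1,"tz":-1.3,"wx":0,"wy":0,"wz":0,"hand":0.6}]'; python3 go.py .506 .064 .025 0
python3 - <<'E'
from h import *
S=get_image("side")
crop(S,240,150,120,100,5,"pics/s5.png")
E
```

```text
t: 2.3
tcp_pos: [0.5046, 0.0631, 0.0252]
ee_rot: [[-0.003, -1.0, 0.001], [-0.001, 0.001, 1.0], [-1.0, 0.003, -0.001]]
wrist_force: [0.0, -0.6, -0.1]
opening: 0.803
t 2.30 pos [0.5046 0.0631 0.0252] open 0.803 F [ 0.  -0.6 -0.1]
shift [ 0.02 -0.14  0.09] turn [-0.04 -0.03 -0.19]
```

View pics/s5.png

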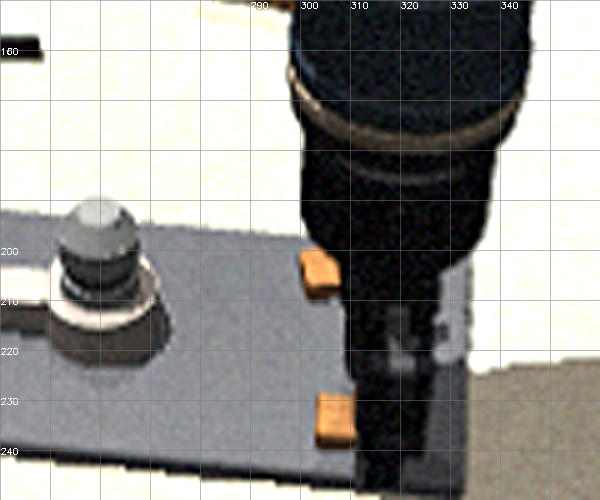

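```bash
python3 - <<'E'
from h import *
S=get_image("side")
print(proj(S,[(.506,.0638,.026),(.484,.0638,.026),(.528,.0638,.026),(.505,.1,.03),(.494,.1,.03),(.516,.1,.03)]).round(1))
print(at(S,[(303.3,229),(323,230)],.026))
E
```

```text
[[313.4 231.4]
 [323.4 231.5]
 [303.3 231.4]
 [315.1 243. ]
 [320.3 243. ]
 [309.9 243. ]]
[[0.52772265 0.0567348  0.026     ]
 [0.48456099 0.05946395 0.026     ]]
```

```bash
python3 -m inch '[{"tx":0,"ty":-0.1,"tz":0,"wx":0,"wy":0,"wz":0,"hand":-1},{"tx":0,"ty":-0.1,"tz":0,"wx":0,"wy":0,"wz":0,"hand":-1},{"tx":0,"ty":-0.1,"tz":0,"wx":0,"wy":0,"wz":0,"hand":-1},{"tx":0,"ty":-0.1,"tz":0,"wx":0,"wy":0,"wz":0,"hand":-1},{"tx":0,"ty":-0.1,"tz":0,"wx":0,"wy":0,"wz":0,"hand":-1},{"tx":0,"ty":-0.1,"tz":0,"wx":0,"wy":0,"wz":0,"hand":-1},{"tx":-5,"ty":-0.1,"tz":0,"wx":0,"wy":0,"wz":0,"hand":-1},{"tx":-10,"ty":-0.1,"tz":0,"wx":0,"wy":0,"wz":0,"hand":-1}]' 35; python3 go.py .487 -.325 .125 -14
python3 - <<'E'
from h import *
S=get_image("side")
crop(S,240,150,120,100,5,"pics/s6.png")
E
```

```text
t: 3.4
tcp_pos: [0.5062, 0.0637, 0.1279]
ee_rot: [[-0.001, -1.0, 0.0], [-0.0, 0.0, 1.0], [-1.0, 0.001, -0.0]]
wrist_force: [1.4, -0.4, -0.6]
opening: 0.27
t 3.40 pos [0.5062 0.0637 0.1279] open 0.27 F [ 1.4 -0.4 -0.6]
shift [  0.29   1.9  -38.88] turn [ 1.397e+01 -1.000e-02 -4.000e-02]
```

View pics/s6.png

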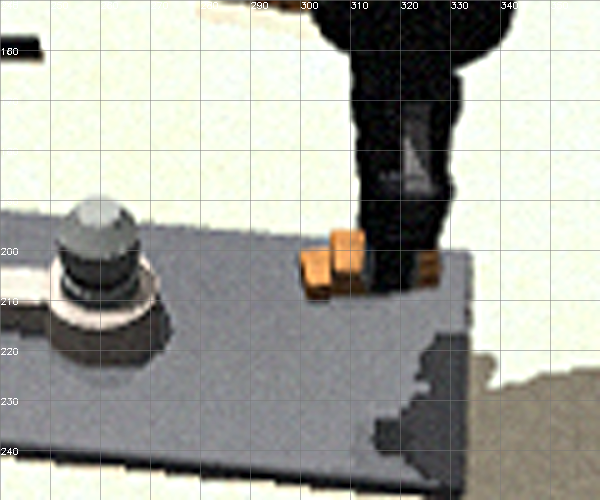

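```bash
python3 -m inch '[{"tx":0,"ty":0.3,"tz":-5,"wx":5,"wy":0,"wz":0,"hand":-1},{"tx":0,"ty":0.6,"tz":-10,"wx":10,"wy":0,"wz":0,"hand":-1},{"tx":0,"ty":0.9,"tz":-15,"wx":14,"wy":0,"wz":0,"hand":-1},{"tx":0,"ty":1.2,"tz":-20,"wx":14,"wy":0,"wz":0,"hand":-1},{"tx":0,"ty":1.5,"tz":-26,"wx":14,"wy":0,"wz":0,"hand":-1},{"tx":0,"ty":1.7,"tz":-32,"wx":14,"wy":0,"wz":0,"hand":-1},{"tx":0,"ty":1.9,"tz":-38.5,"wx":14,"wy":0,"wz":0,"hand":-1},{"tx":0.3,"ty":1.9,"tz":-38.5,"wx":14,"wy":0,"wz":0,"hand":-1}]'; python3 go.py .487 -.325 .065 -14
```

```text
t: 4.45
tcp_pos: [0.4869, -0.325, 0.1234]
ee_rot: [[0.001, -0.969, 0.247], [-0.001, 0.247, 0.969], [-1.0, -0.001, -0.001]]
wrist_force: [0.1, 1.1, -0.1]
opening: 0.272
t 4.45 pos [ 0.4869 -0.325   0.1234] open 0.272 F [ 0.1  1.1 -0.1]
shift [ 5.84 -0.01  0.01] turn [-0.27 -0.05  0.04]
```

```bash
python3 -m inch '[{"tx":1,"ty":2.5,"tz":0,"wx":0,"wy":0,"wz":0,"hand":-1},{"tx":6.5,"ty":2.5,"tz":0,"wx":0,"wy":0,"wz":0,"hand":-1},{"tx":7.5,"ty":2.5,"tz":0,"wx":0,"wy":0,"wz":0,"hand":-1},{"tx":7.5,"ty":2.5,"tz":0,"wx":0,"wy":0,"wz":0,"hand":0},{"tx":7.5,"ty":2.5,"tz":0,"wx":0,"wy":0,"wz":0,"hand":0},{"tx":7.5,"ty":2.5,"tz":0,"wx":0,"wy":0,"wz":0,"hand":0},{"tx":2,"ty":2.5,"tz":0,"wx":0,"wy":0,"wz":0,"hand":0},{"tx":0,"ty":0,"tz":0,"wx":0,"wy":0,"wz":0,"hand":0}]'; python3 go.py .507 -.0295 .125 8
```

```text
t: 5.45
tcp_pos: [0.4881, -0.3219, 0.1274]
ee_rot: [[0.003, -0.97, 0.243], [-0.002, 0.243, 0.97], [-1.0, -0.004, -0.001]]
wrist_force: [1.9, -0.6, -0.1]
opening: 0.499
t 5.45 pos [ 0.4881 -0.3219  0.1274] open 0.499 F [ 1.9 -0.6 -0.1]
shift [ 0.18  5.27 28.83] turn [-22.07  -0.12   0.19]
```

```bash
python3 -m inch '[{"tx":0,"ty":1,"tz":5,"wx":-8,"wy":0,"wz":0,"hand":0.5},{"tx":0,"ty":2,"tz":11,"wx":-16,"wy":0,"wz":0,"hand":0.5},{"tx":0,"ty":3.1,"tz":17,"wx":-22,"wy":0,"wz":0,"hand":0.5},{"tx":0,"ty":4.2,"tz":23,"wx":-22,"wy":0,"wz":0,"hand":0.5},{"tx":0,"ty":5.2,"tz":29,"wx":-22,"wy":0,"wz":0,"hand":0.5},{"tx":3,"ty":5.2,"tz":29,"wx":-22,"wy":0,"wz":0,"hand":0.5},{"tx":3,"ty":5.2,"tz":29,"wx":-22,"wy":0,"wz":0,"hand":0.5}]'; python3 go.py .508 -.0295 .025 8
python3 - <<'E'
from h import *
T=get_image("top");S=get_image("side")
crop(T,355,205,95,95,5,"pics/t7.png");crop(S,240,150,120,100,5,"pics/s7.png")
E
```

```text
t: 6.32
tcp_pos: [0.5063, -0.0267, 0.0927]
ee_rot: [[-0.002, -0.99, -0.14], [0.0, -0.14, 0.99], [-1.0, 0.002, 0.0]]
wrist_force: [-1.2, -0.7, 0.3]
opening: 0.752
t 6.33 pos [ 0.5063 -0.0267  0.0927] open 0.752 F [-1.2 -0.7  0.3]
shift [ 6.77 -0.14 -0.31] turn [ 0.04  0.02 -0.12]
```

View pics/t7.png

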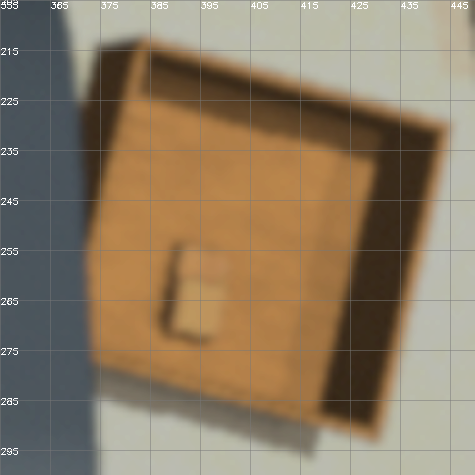

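View pics/s7.png

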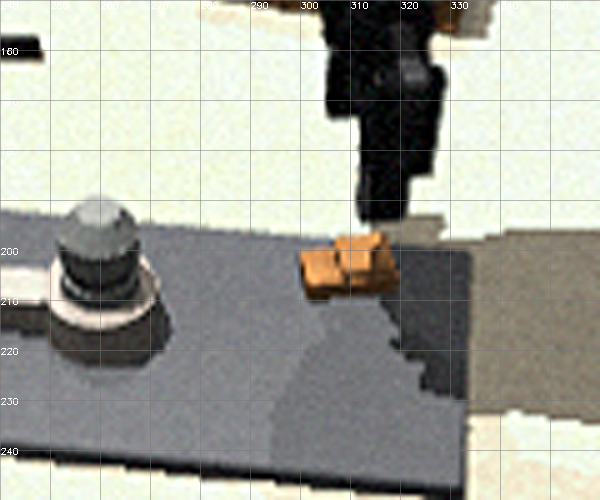

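```bash
python3 -m inch '[{"tx":3,"ty":-0.1,"tz":-0.3,"wx":0,"wy":0,"wz":0,"hand":0.5},{"tx":6.7,"ty":-0.1,"tz":-0.3,"wx":0,"wy":0,"wz":0,"hand":0.5},{"tx":6.7,"ty":-0.1,"tz":-0.3,"wx":0,"wy":0,"wz":0,"hand":-1},{"tx":6.7,"ty":-0.1,"tz":-0.3,"wx":0,"wy":0,"wz":0,"hand":-1},{"tx":6.7,"ty":-0.1,"tz":-0.3,"wx":0,"wy":0,"wz":0,"hand":-1},{"tx":6.7,"ty":-0.1,"tz":-0.3,"wx":0,"wy":0,"wz":0,"hand":-1},{"tx":2,"ty":-0.1,"tz":-0.3,"wx":0,"wy":0,"wz":0,"hand":-1},{"tx":-3,"ty":-0.1,"tz":-0.3,"wx":0,"wy":0,"wz":0,"hand":-1}]' 35; python3 go.py .51 -.33 .125 -14
```

```text
t: 7.42
tcp_pos: [0.5087, -0.0302, 0.1259]
ee_rot: [[0.001, -0.99, -0.138], [-0.0, -0.138, 0.99], [-1.0, -0.001, -0.0]]
wrist_force: [1.6, -0.1, -0.4]
opening: 0.27
t 7.42 pos [ 0.5087 -0.0302  0.1259] open 0.27 F [ 1.6 -0.1 -0.4]
shift [  0.09   4.02 -29.71] turn [21.96 -0.    0.04]
```

```bash
python3 -m inch '[{"tx":0,"ty":0.7,"tz":-5,"wx":8,"wy":0,"wz":0,"hand":-1},{"tx":0,"ty":1.5,"tz":-11,"wx":16,"wy":0,"wz":0,"hand":-1},{"tx":0,"ty":2.3,"tz":-17,"wx":22,"wy":0,"wz":0,"hand":-1},{"tx":0,"ty":3.1,"tz":-23,"wx":22,"wy":0,"wz":0,"hand":-1},{"tx":0,"ty":4,"tz":-29.5,"wx":22,"wy":0,"wz":0,"hand":-1},{"tx":0,"ty":4,"tz":-29.7,"wx":22,"wy":0,"wz":0,"hand":-1},{"tx":0,"ty":4,"tz":-29.7,"wx":22,"wy":0,"wz":0,"hand":-1}]'; python3 go.py .51 -.33 .055 -14
```

```text
t: 8.3
tcp_pos: [0.5103, -0.33, 0.1243]
ee_rot: [[0.001, -0.97, 0.243], [-0.0, 0.243, 0.97], [-1.0, -0.001, -0.0]]
wrist_force: [-0.9, -0.2, -0.2]
opening: 0.274
t 8.30 pos [ 0.5103 -0.33    0.1243] open 0.274 F [-0.9 -0.2 -0.2]
shift [ 6.93  0.04 -0.  ] turn [-0.09 -0.    0.05]
```

```bash
python3 -m inch '[{"tx":5,"ty":0,"tz":0,"wx":0,"wy":0,"wz":0,"hand":-1},{"tx":7,"ty":0,"tz":0,"wx":0,"wy":0,"wz":0,"hand":-1},{"tx":7,"ty":0,"tz":0,"wx":0,"wy":0,"wz":0,"hand":0},{"tx":7,"ty":0,"tz":0,"wx":0,"wy":0,"wz":0,"hand":0},{"tx":7,"ty":0,"tz":0,"wx":0,"wy":0,"wz":0,"hand":0},{"tx":2,"ty":0,"tz":0,"wx":0,"wy":0,"wz":0,"hand":0},{"tx":-4,"ty":0,"tz":0,"wx":0,"wy":0,"wz":0,"hand":0},{"tx":-10,"ty":0,"tz":0,"wx":0,"wy":0,"wz":0,"hand":0.2}]'; python3 go.py .5006 .325 .24 -5.7
```

```text
t: 9.3
tcp_pos: [0.5101, -0.3296, 0.2264]
ee_rot: [[0.001, -0.97, 0.242], [-0.001, 0.242, 0.97], [-1.0, -0.001, -0.0]]
wrist_force: [1.5, 0.0, 0.1]
opening: 0.601
t 9.30 pos [ 0.5101 -0.3296  0.2264] open 0.601 F [1.5 0.  0.1]
shift [-1.41 16.79 63.27] turn [-8.33 -0.03  0.07]
```

```bash
python3 -m inch '[{"tx":-1.4,"ty":1.3,"tz":5,"wx":-4,"wy":0,"wz":0,"hand":1},{"tx":-1.4,"ty":2.9,"tz":11,"wx":-8.3,"wy":0,"wz":0,"hand":1},{"tx":-1.4,"ty":4.5,"tz":17,"wx":-8.3,"wy":0,"wz":0,"hand":1},{"tx":-1.4,"ty":6.1,"tz":23,"wx":-8.3,"wy":0,"wz":0,"hand":1},{"tx":-1.4,"ty":7.7,"tz":29,"wx":-8.3,"wy":0,"wz":0,"hand":1},{"tx":-1.4,"ty":9.3,"tz":35,"wx":-8.3,"wy":0,"wz":0,"hand":1},{"tx":-1.4,"ty":10.9,"tz":41,"wx":-8.3,"wy":0,"wz":0,"hand":1},{"tx":-1.4,"ty":12.5,"tz":47,"wx":-8.3,"wy":0,"wz":0,"hand":1}]'; python3 go.py .5006 .325 .24 -5.7
python3 - <<'E'
from h import *
T=get_image("top")
crop(T,355,205,95,95,5,"pics/t8.png")
E
```

```text
t: 10.3
tcp_pos: [0.5028, 0.1586, 0.2386]
ee_rot: [[0.002, -0.995, 0.1], [0.001, 0.1, 0.995], [-1.0, -0.002, 0.001]]
wrist_force: [0.9, -0.2, -0.5]
opening: 1.002
t 10.30 pos [0.5028 0.1586 0.2386] open 1.002 F [ 0.9 -0.2 -0.5]
shift [-0.13  1.88 16.53] turn [-0.03  0.04  0.1 ]
```

View pics/t8.png

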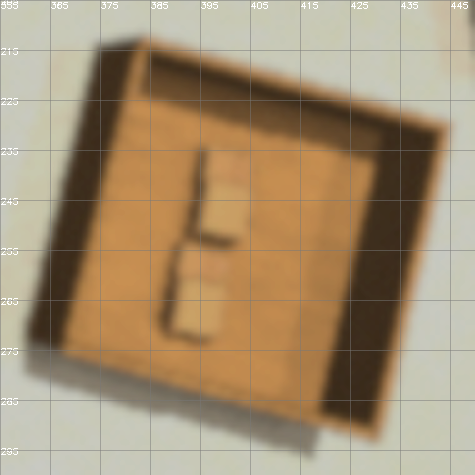

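```bash
python3 -m inch '[{"tx":-0.2,"ty":0.6,"tz":5,"wx":0,"wy":0,"wz":0,"hand":1},{"tx":-0.2,"ty":1.2,"tz":11,"wx":0,"wy":0,"wz":0,"hand":1},{"tx":-0.2,"ty":1.9,"tz":16.5,"wx":0,"wy":0,"wz":0,"hand":1},{"tx":-0.2,"ty":1.9,"tz":16.5,"wx":0,"wy":0,"wz":0,"hand":1},{"tx":-0.2,"ty":1.9,"tz":16.5,"wx":0,"wy":0,"wz":0,"hand":1}]'; python3 go.py .5006 .325 .24 -5.7
python3 - <<'E'
from h import *
S=get_image("side")
crop(S,270,220,110,120,5,"pics/s8.png")
E
```

```text
t: 10.98
tcp_pos: [0.5005, 0.3224, 0.2399]
ee_rot: [[0.001, -0.995, 0.099], [0.0, 0.099, 0.995], [-1.0, -0.001, 0.0]]
wrist_force: [0.3, -0.3, 0.4]
opening: 0.996
t 10.97 pos [0.5005 0.3224 0.2399] open 0.996 F [ 0.3 -0.3  0.4]
shift [-0.01  0.02  0.26] turn [-0.01  0.01  0.03]
```

View pics/s8.png

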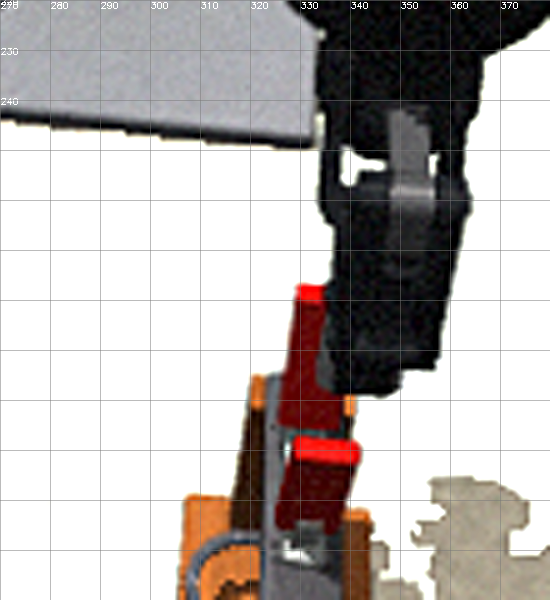

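```bash
python3 - <<'E'
from h import *
S=get_image("side")
R=np.array(manip.state()["ee_rot"]);p=np.array(manip.state()["tcp_pos"])
for dx in(-.013,0,.011):
  print(dx,proj(S,[p+R@[dx,a,b] for a,b in((-.011,.0425),(.011,.0425),(-.011,.057),(.011,.057))]).round(1).tolist())
E
```

```text
-0.013 [[332.9, 287.6], [349.8, 289.0], [332.8, 297.0], [350.0, 298.5]]
0 [[331.8, 293.1], [348.5, 294.6], [331.7, 302.5], [348.7, 304.0]]
0.011 [[330.9, 297.7], [347.4, 299.1], [330.8, 307.0], [347.5, 308.5]]
```

```bash
python3 -m inch '[{"tx":0,"ty":-0.15,"tz":0.26,"wx":0,"wy":0,"wz":0,"hand":1},{"tx":3,"ty":-0.15,"tz":0.26,"wx":0,"wy":0,"wz":0,"hand":1},{"tx":6,"ty":-0.15,"tz":0.26,"wx":0,"wy":0,"wz":0,"hand":1},{"tx":9,"ty":-0.15,"tz":0.26,"wx":0,"wy":0,"wz":0,"hand":1},{"tx":9,"ty":-0.15,"tz":0.26,"wx":0,"wy":0,"wz":0,"hand":1}]' 20; python3 go.py .502 .325 .15 -5.7
python3 - <<'E'
from h import *
S=get_image("side");T=get_image("top")
crop(S,270,220,110,120,5,"pics/s9.png");crop(T,70,200,100,70,6,"pics/t9.png")
E
```

```text
t: 11.7
tcp_pos: [0.5015, 0.3238, 0.1479]
ee_rot: [[-0.003, -0.995, 0.101], [-0.002, 0.101, 0.995], [-1.0, 0.003, -0.002]]
wrist_force: [-0.7, -1.0, 0.9]
opening: 1.0
t 11.70 pos [0.5015 0.3238 0.1479] open 1.0 F [-0.7 -1.   0.9]
shift [-0.21 -0.04  0.12] turn [-0.08 -0.12 -0.15]
```

View pics/s9.png

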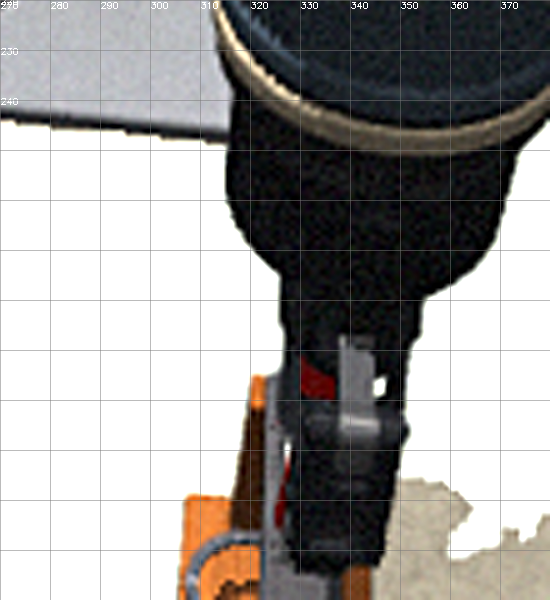

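View pics/t9.png

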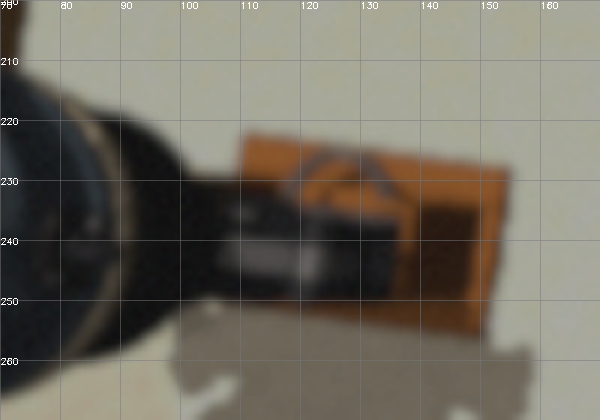

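```bash
python3 - <<'E'
from h import *
S=get_image("side");T=get_image("top")
R=np.array(manip.state()["ee_rot"]);p=np.array(manip.state()["tcp_pos"])
for dx in(-.03,-.013,-.002):
  q=[p+R@[dx,a,b] for a,b in((-.011,.0425),(.011,.0425),(-.011,.057),(.011,.057),(-.011,-.0425),(.011,-.0425),(-.011,-.057),(.011,-.057))]
  print(dx,"S",proj(S,q).round(1).tolist()[:4],"T",proj(T,q).round(1).tolist()[4:])
crop(S,310,270,50,70,8,"pics/s10.png");crop(T,95,215,55,50,12,"pics/t10.png")
E
```

```text
-0.03 S [[326.1, 318.3], [341.6, 319.7], [325.9, 327.5], [341.7, 328.9]] T [[124.6, 235.2], [122.8, 246.2], [131.8, 236.1], [130.0, 247.2]]
-0.013 S [[324.9, 324.3], [340.2, 325.7], [324.7, 333.4], [340.2, 334.8]] T [[127.4, 235.2], [125.6, 246.0], [134.5, 236.2], [132.6, 247.0]]
-0.002 S [[324.2, 328.1], [339.2, 329.4], [324.0, 337.0], [339.2, 338.4]] T [[129.2, 235.2], [127.4, 245.9], [136.1, 236.2], [134.3, 246.9]]
```

View pics/s10.png

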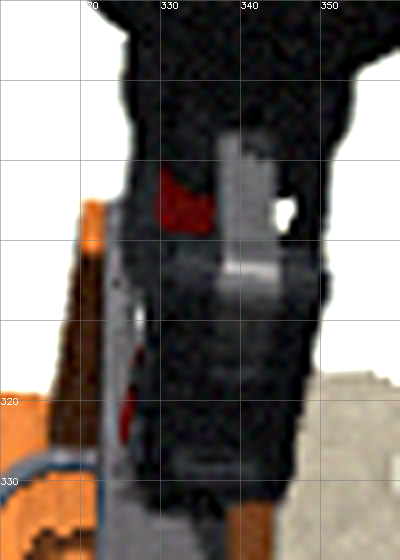

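View pics/t10.png

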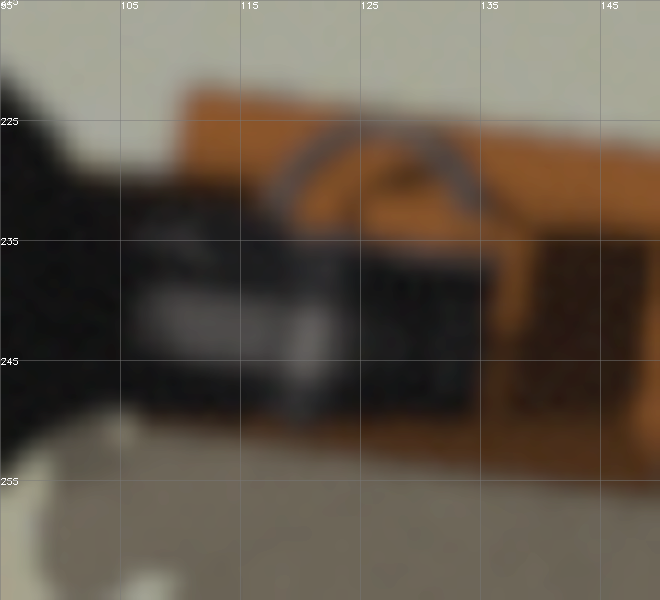

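```bash
python3 -m inch '[{"tx":0,"ty":-0.35,"tz":0.12,"wx":0,"wy":0,"wz":0,"hand":0.7},{"tx":0,"ty":-0.35,"tz":0.12,"wx":0,"wy":0,"wz":0,"hand":0.45},{"tx":0,"ty":-0.35,"tz":0.12,"wx":0,"wy":0,"wz":0,"hand":0.38},{"tx":0,"ty":-0.35,"tz":0.12,"wx":0,"wy":0,"wz":0,"hand":0.3},{"tx":0,"ty":-0.35,"tz":0.12,"wx":0,"wy":0,"wz":0,"hand":0.2}]' 25; python3 go.py .505 .325 .15 -5.7
python3 - <<'E'
from h import *
S=get_image("side")
crop(S,290,260,70,110,5,"pics/s11.png")
E
```

```text
t: 12.52
tcp_pos: [0.506, 0.3261, 0.1498]
ee_rot: [[0.0, -0.995, 0.1], [0.001, 0.1, 0.995], [-1.0, -0.0, 0.001]]
wrist_force: [-0.3, 1.8, 5.6]
opening: 0.605
t 12.53 pos [0.506  0.3261 0.1498] open 0.605 F [-0.3  1.8  5.6]
shift [-0.02  0.09 -0.12] turn [-0.02  0.03  0.03]
```

View pics/s11.png

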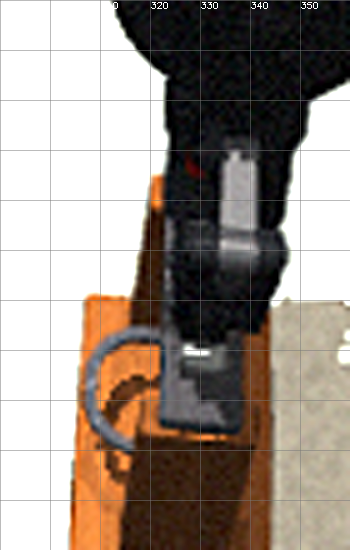

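```bash
python3 -m inch '[{"tx":0,"ty":0,"tz":0,"wx":0,"wy":0,"wz":0,"hand":0.1},{"tx":0,"ty":0,"tz":0,"wx":0,"wy":0,"wz":0,"hand":0},{"tx":0,"ty":0,"tz":0,"wx":0,"wy":0,"wz":0,"hand":-0.1},{"tx":0,"ty":0,"tz":0,"wx":0,"wy":0,"wz":0,"hand":-0.3},{"tx":0,"ty":0,"tz":0,"wx":0,"wy":0,"wz":0,"hand":-0.6},{"tx":0,"ty":0,"tz":0,"wx":0,"wy":0,"wz":0,"hand":-0.6}]' 40; python3 go.py .505 .325 .15 -5.7
python3 - <<'E'
from h import *
S=get_image("side")
crop(S,290,260,70,110,5,"pics/s12.png")
E
```

```text
t: 13.32
tcp_pos: [0.5061, 0.3261, 0.1502]
ee_rot: [[0.001, -0.995, 0.1], [0.001, 0.1, 0.995], [-1.0, -0.001, 0.001]]
wrist_force: [-1.6, 0.4, 10.7]
opening: 0.448
t 13.32 pos [0.5061 0.3261 0.1502] open 0.448 F [-1.6  0.4 10.7]
shift [ 0.02  0.1  -0.13] turn [-0.03  0.05  0.05]
```

View pics/s12.png

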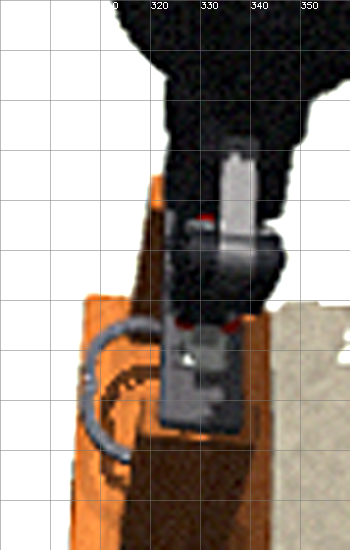

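```bash
python3 -m inch '[{"tx":-0.5,"ty":0,"tz":0,"wx":0,"wy":0,"wz":0,"hand":-0.6},{"tx":-1.5,"ty":0,"tz":0,"wx":0,"wy":0,"wz":0,"hand":-0.6},{"tx":-3,"ty":0,"tz":0,"wx":0,"wy":0,"wz":0,"hand":-0.6},{"tx":-5,"ty":0,"tz":0,"wx":0,"wy":0,"wz":0,"hand":-0.6},{"tx":-7.5,"ty":0,"tz":0,"wx":0,"wy":0,"wz":0,"hand":-0.6},{"tx":-10,"ty":0,"tz":0,"wx":0,"wy":0,"wz":0,"hand":-0.6},{"tx":-11,"ty":0,"tz":0,"wx":0,"wy":0,"wz":0,"hand":-0.6},{"tx":-11,"ty":0,"tz":0,"wx":0,"wy":0,"wz":0,"hand":-0.6}]'; python3 go.py .505 .325 .26 -5.7
python3 - <<'E'
from h import *
S=get_image("side");T=get_image("top")
crop(S,280,160,120,140,4,"pics/s13.png");crop(T,50,200,120,80,5,"pics/t13.png")
E
```

```text
t: 14.38
tcp_pos: [0.5061, 0.326, 0.2598]
ee_rot: [[0.001, -0.995, 0.1], [0.0, 0.1, 0.995], [-1.0, -0.001, 0.001]]
wrist_force: [-0.1, 0.2, -3.4]
opening: 0.446
t 14.38 pos [0.5061 0.326  0.2598] open 0.446 F [-0.1  0.2 -3.4]
shift [-0.02  0.1  -0.11] turn [-0.03  0.03  0.04]
```

View pics/s13.png

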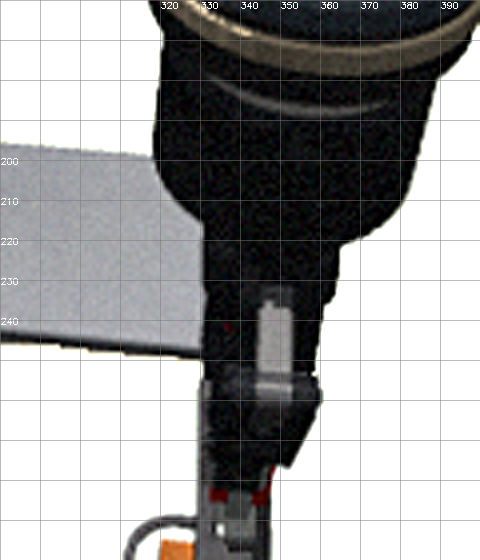

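View pics/t13.png

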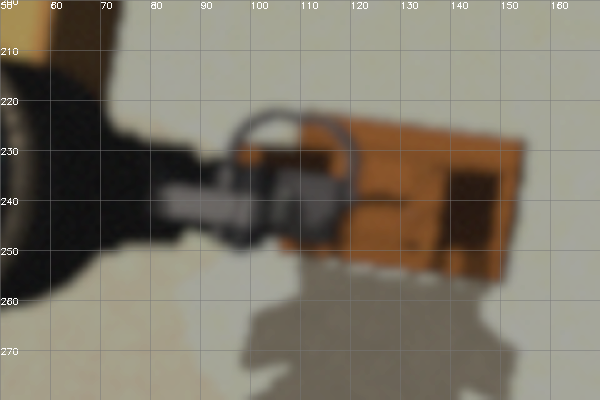

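```bash
python3 - <<'E'
from h import *
S=get_image("side");T=get_image("top")
import pickle;pickle.dump((T,S,manip.state()),open("g1.pkl","wb"))
crop(S,300,270,60,60,10,"pics/s14.png");crop(T,85,212,50,45,14,"pics/t14.png")
E
```

```text
(no output)
```

View pics/s14.png

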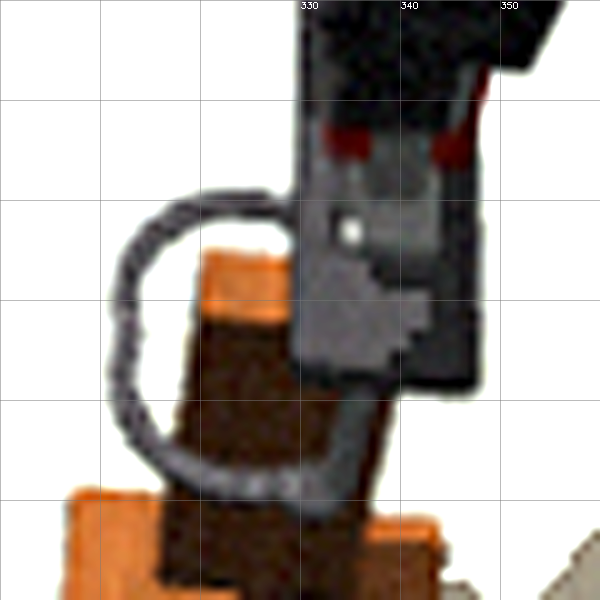

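View pics/t14.png

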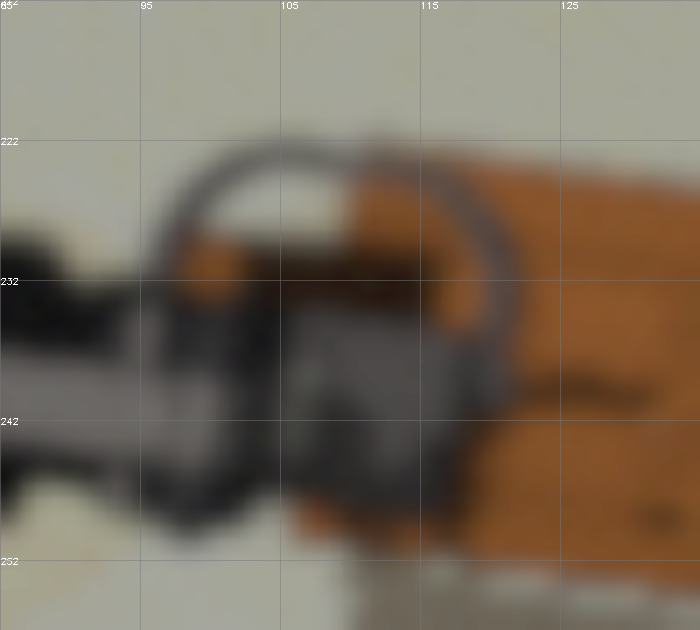

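```bash
python3 - <<'E'
from h import *
import pickle
T,S,st=pickle.load(open("g1.pkl","rb"))
for z in(.153,.155,.157):
  print(z,at(T,[(96.3,231),(122,233),(107,222.2)],z).round(4).tolist(),at(S,[(324,289.2),(326,319.8),(311.2,304)],z).round(4).tolist())
# predicted model: pliers xy (.5006,.325) yaw -5.7
a=np.radians(-5.7);c,s=np.cos(a),np.sin(a)
P=lambda x,y,z:(.5006+c*x-s*y,.325+s*x+c*y,.155+z)
pts=[P(34,0,0) if 0 else P(.034,0,0),P(.0084,.029,0),P(.0084,-.029,0),P(-.013,.045,.060),P(-.013,-.045,.06),P(.013,.045,.060),P(.013,.045,.068),P(-.013,.045,.068)]
print("T",proj(T,pts).round(1).tolist());print("S",proj(S,pts).round(1).tolist())
E
```

```text
0.153 [[0.5162, 0.3504, 0.153], [0.5139, 0.297, 0.153], [0.535, 0.3296, 0.153]] [[0.5133, 0.2983, 0.153], [0.5145, 0.3526, 0.153], [0.5351, 0.3254, 0.153]]
0.155 [[0.5162, 0.3496, 0.155], [0.5139, 0.2963, 0.155], [0.535, 0.3289, 0.155]] [[0.5136, 0.2997, 0.155], [0.5148, 0.3538, 0.155], [0.5353, 0.3267, 0.155]]
0.157 [[0.5162, 0.3488, 0.157], [0.5139, 0.2956, 0.157], [0.5349, 0.3281, 0.157]] [[0.5139, 0.301, 0.157], [0.5151, 0.3549, 0.157], [0.5355, 0.3279, 0.157]]
T [[110.5, 222.6], [94.5, 233.1], [122.2, 236.8], [71.3, 242.7], [117.9, 249.1], [73.8, 229.1], [71.9, 229.0], [69.4, 242.8]]
S [[311.6, 301.2], [328.0, 319.3], [328.5, 286.9], [348.0, 308.6], [346.8, 256.4], [328.8, 306.9], [329.4, 303.8], [348.8, 305.4]]
```

```bash
python3 -m inch '[{"tx":0,"ty":-1.4,"tz":-3,"wx":0,"wy":0,"wz":0,"hand":-0.6},{"tx":0,"ty":-3.3,"tz":-7,"wx":0,"wy":0,"wz":0,"hand":-0.6},{"tx":0,"ty":-5.7,"tz":-12,"wx":0,"wy":0,"wz":0,"hand":-0.6},{"tx":0,"ty":-8.1,"tz":-17,"wx":0,"wy":0,"wz":0,"hand":-0.6},{"tx":0,"ty":-10.5,"tz":-22,"wx":0,"wy":0,"wz":0,"hand":-0.6},{"tx":0,"ty":-12.9,"tz":-27,"wx":0,"wy":0,"wz":0,"hand":-0.6},{"tx":0,"ty":-14.2,"tz":-29.8,"wx":0,"wy":0,"wz":0,"hand":-0.6},{"tx":0,"ty":-14.7,"tz":-30.9,"wx":0,"wy":0,"wz":0,"hand":-0.6}]'
python3 -m inch '[{"tx":0,"ty":0,"tz":0,"wx":0,"wy":0,"wz":0,"hand":-0.6},{"tx":2,"ty":0,"tz":0,"wx":0,"wy":0,"wz":0,"hand":-0.6},{"tx":4,"ty":0,"tz":0,"wx":0,"wy":0,"wz":0,"hand":-0.6},{"tx":4.5,"ty":0,"tz":0,"wx":0,"wy":0,"wz":0,"hand":-0.6},{"tx":4.5,"ty":0,"tz":0,"wx":0,"wy":0,"wz":0,"hand":-0.6},{"tx":4.5,"ty":0,"tz":0,"wx":0,"wy":0,"wz":0,"hand":-0.6}]'
python3 go.py .6216 .0038 .2148 -5.7
python3 - <<'E'
from h import *
S=get_image("side");T=get_image("top")
import pickle;pickle.dump((T,S,manip.state()),open("g2.pkl","wb"))
crop(S,220,120,90,110,6,"pics/s15.png");crop(T,200,120,120,100,5,"pics/t15.png")
E
```

```text
t: 15.58
tcp_pos: [0.6214, 0.002, 0.2586]
ee_rot: [[-0.001, -0.995, 0.102], [-0.0, 0.102, 0.995], [-1.0, 0.001, -0.0]]
wrist_force: [-0.6, 0.7, -2.8]
opening: 0.449
t: 16.32
tcp_pos: [0.6216, 0.0041, 0.2154]
ee_rot: [[0.001, -0.995, 0.099], [0.0, 0.099, 0.995], [-1.0, -0.001, 0.0]]
wrist_force: [0.7, -0.4, -3.1]
opening: 0.444
t 16.32 pos [0.6216 0.0041 0.2154] open 0.444 F [ 0.7 -0.4 -3.1]
shift [ 0.06 -0.01 -0.03] turn [-0.01  0.01  0.07]
```

View pics/s15.png

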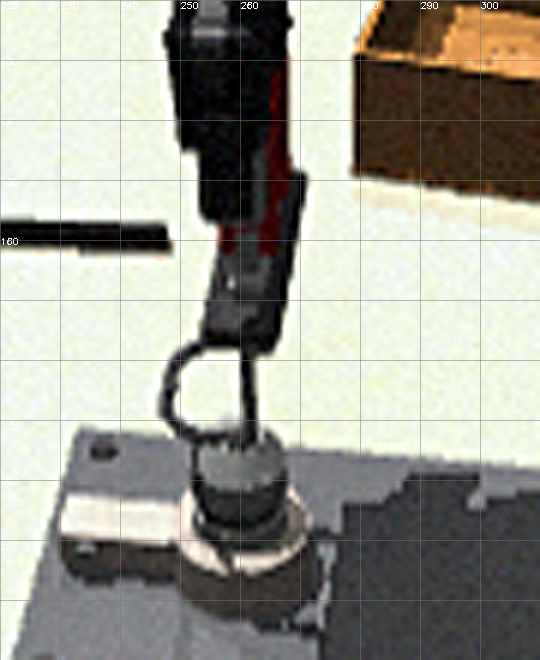

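View pics/t15.png

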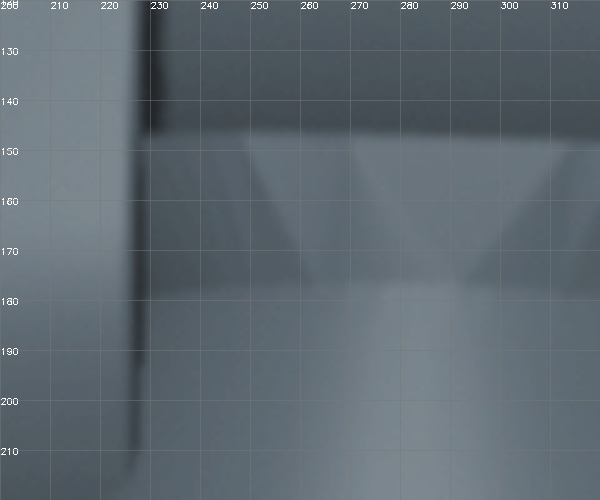

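```bash
python3 - <<'E'
from h import *
import pickle
T,S,st=pickle.load(open("g2.pkl","rb"))
cx,cy,cz=.6245,.002,.1106
a=np.radians(-5.7);c,s=np.cos(a),np.sin(a)
P=lambda x,y,z:(cx+c*(x-.0084)-s*y,cy+s*(x-.0084)+c*y,cz+z)
print(proj(S,[P(.034,0,0),P(.0084,.029,0),P(.0084,-.029,0),P(.0084,.027,0),P(.0084,-.027,0),P(.013,.045,.060),P(-.013,.045,.06)]).round(1).tolist())
print(at(S,[(247,185),(258,176.9),(257,193.9)],cz).round(4).tolist())
crop(S,235,160,50,60,10,"pics/s16.png")
E
```

```text
[[247.6, 182.8], [257.5, 192.8], [260.9, 175.0], [257.7, 192.1], [260.8, 175.5], [253.5, 176.0], [266.5, 176.9]]
[[0.6509, 0.0065, 0.1106], [0.6279, -0.0203, 0.1106], [0.6284, 0.0344, 0.1106]]
```

View pics/s16.png

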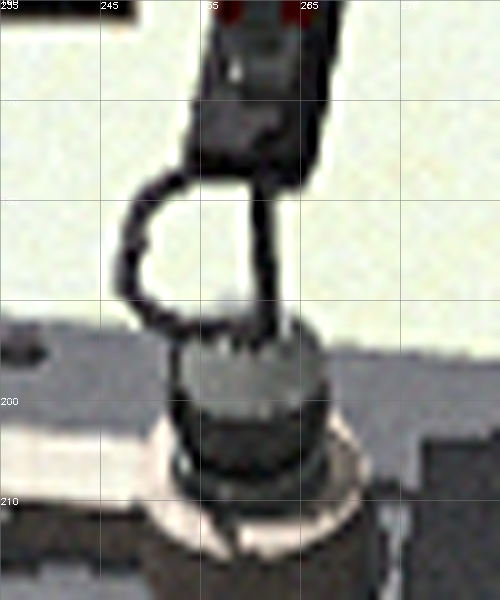

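```bash
python3 -m inch '[{"tx":1,"ty":0,"tz":0,"wx":0,"wy":0,"wz":0,"hand":-0.6},{"tx":2,"ty":0,"tz":0,"wx":0,"wy":0,"wz":0,"hand":-0.6},{"tx":2.7,"ty":0,"tz":0,"wx":0,"wy":0,"wz":0,"hand":-0.6},{"tx":2.7,"ty":0,"tz":0,"wx":0,"wy":0,"wz":0,"hand":-0.6},{"tx":2.7,"ty":0,"tz":0,"wx":0,"wy":0,"wz":0,"hand":-0.6}]'
python3 - <<'E'
from h import *
S=get_image("side")
s=manip.state();print(s["tcp_pos"],s["wrist_force"])
cx,cy,cz=.6245,.003,.155-.2598+s["tcp_pos"][2]
a=np.radians(-5.7);c,q=np.cos(a),np.sin(a)
P=lambda x,y,z:(cx+c*(x-.0084)-q*y,cy+q*(x-.0084)+c*y,cz+z)
print(cz,proj(S,[P(.034,0,0),P(.0084,.027,0),P(.0084,-.027,0),P(.013,.045,.060),P(-.013,.045,.06)]).round(1).tolist())
crop(S,235,160,50,60,10,"pics/s17.png")
E
```

```text
t: 17.05
tcp_pos: [0.6214, 0.0037, 0.1876]
ee_rot: [[0.0, -0.995, 0.1], [0.0, 0.1, 0.995], [-1.0, -0.0, 0.0]]
wrist_force: [-0.2, 0.2, -2.5]
opening: 0.448
[0.62145147 0.00372571 0.18775742] [ 0.02575606 -0.99687689 -2.96626425]
0.08295742386027732 [[248.0, 192.4], [257.9, 201.8], [261.0, 185.1], [253.9, 186.7], [266.6, 187.6]]
```

View pics/s17.png

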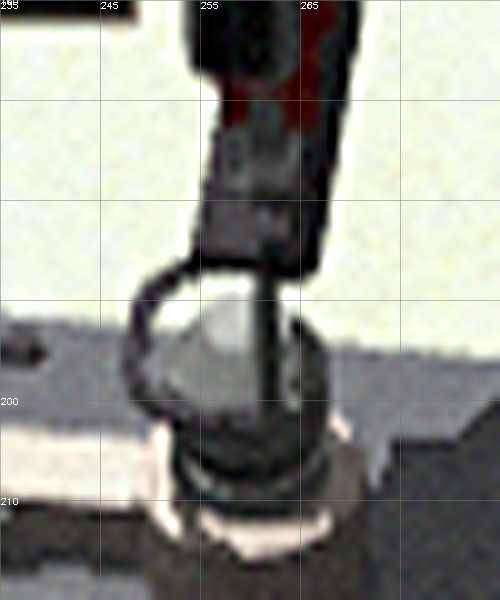

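```bash
python3 -m inch '[{"tx":0.3,"ty":0,"tz":0,"wx":0,"wy":0,"wz":0,"hand":-0.6},{"tx":0.6,"ty":0,"tz":0,"wx":0,"wy":0,"wz":0,"hand":-0.6},{"tx":0.9,"ty":0,"tz":0,"wx":0,"wy":0,"wz":0,"hand":-0.6},{"tx":1.2,"ty":0,"tz":0,"wx":0,"wy":0,"wz":0,"hand":-0.6},{"tx":1.2,"ty":0,"tz":0,"wx":0,"wy":0,"wz":0,"hand":-0.6}]'
python3 -c "
from h import *
for i in range(3):
  S=get_image('side');s=manip.state();print(np.round(s['tcp_pos'],4),np.round(s['wrist_force'],2),np.round(s['torque'],2))
crop(S,235,160,50,60,10,'pics/s18.png')"
```

```text
t: 17.73
tcp_pos: [0.6211, 0.0037, 0.1751]
ee_rot: [[-0.0, -0.995, 0.1], [-0.0, 0.1, 0.995], [-1.0, 0.0, -0.0]]
wrist_force: [-0.1, 0.5, -2.5]
opening: 0.448
[0.6212 0.0037 0.1753] [-0.03 -0.02 -3.21] [-0.02 -0.01 -0.01]
[0.6213 0.0037 0.1755] [-0.95  0.51 -3.66] [-0.02 -0.01 -0.  ]
[0.6213 0.0037 0.1755] [ 0.01  0.19 -3.15] [-0.03  0.    0.04]
```

View pics/s18.png

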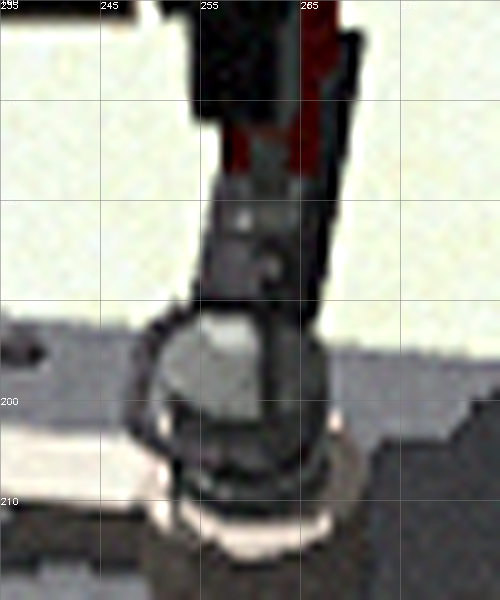

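```bash
python3 -m inch '[{"tx":0.3,"ty":0,"tz":0,"wx":0,"wy":0,"wz":0,"hand":-0.6},{"tx":0.6,"ty":0,"tz":0,"wx":0,"wy":0,"wz":0,"hand":-0.6},{"tx":0.9,"ty":0,"tz":0,"wx":0,"wy":0,"wz":0,"hand":-0.6},{"tx":1.2,"ty":0,"tz":0,"wx":0,"wy":0,"wz":0,"hand":-0.6},{"tx":1.5,"ty":0,"tz":0,"wx":0,"wy":0,"wz":0,"hand":-0.6},{"tx":1.6,"ty":0,"tz":0,"wx":0,"wy":0,"wz":0,"hand":-0.6},{"tx":1.6,"ty":0,"tz":0,"wx":0,"wy":0,"wz":0,"hand":-0.6},{"tx":1.6,"ty":0,"tz":0,"wx":0,"wy":0,"wz":0,"hand":-0.6}]'
python3 -c "
from h import *
for i in range(3):
  S=get_image('side');s=manip.state();print(np.round(s['tcp_pos'],4),np.round(s['wrist_force'],2),np.round(s['torque'],2))
crop(S,225,150,60,70,8,'pics/s19.png')"
```

```text
t: 18.88
tcp_pos: [0.6214, 0.0037, 0.1596]
ee_rot: [[0.0, -0.995, 0.1], [-0.0, 0.1, 0.995], [-1.0, -0.0, 0.0]]
wrist_force: [0.8, -1.2, -2.9]
opening: 0.446
[0.6214 0.0037 0.1596] [-0.48  0.56 -2.92] [-0.06 -0.02 -0.01]
[0.6213 0.0037 0.1595] [ 0.34  0.01 -3.19] [-0.03 -0.01  0.01]
[0.6213 0.0037 0.1596] [ 0.05 -0.27 -3.  ] [ 0.02 -0.02  0.02]
```

View pics/s19.png

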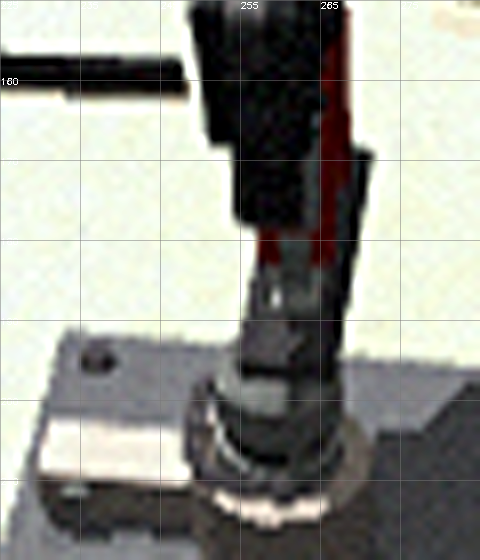

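```bash
python3 - <<'E'
from h import *
S=get_image("side");T=get_image("top")
cx,cy,cz=.6245,.003,.0548
a=np.radians(-5.7);c,q=np.cos(a),np.sin(a)
P=lambda x,y,z:(cx+c*(x-.0084)-q*y,cy+q*(x-.0084)+c*y,cz+z)
print(proj(S,[P(.034,0,0),P(.013,.045,.060),P(-.013,.045,.06)]).round(1).tolist())
crop(S,235,170,45,50,12,"pics/s20.png")
crop(T,355,205,95,95,5,"pics/t20.png")
E
```

```text
[[248.5, 201.6], [254.3, 196.7], [266.7, 197.6]]
```

View pics/s20.png

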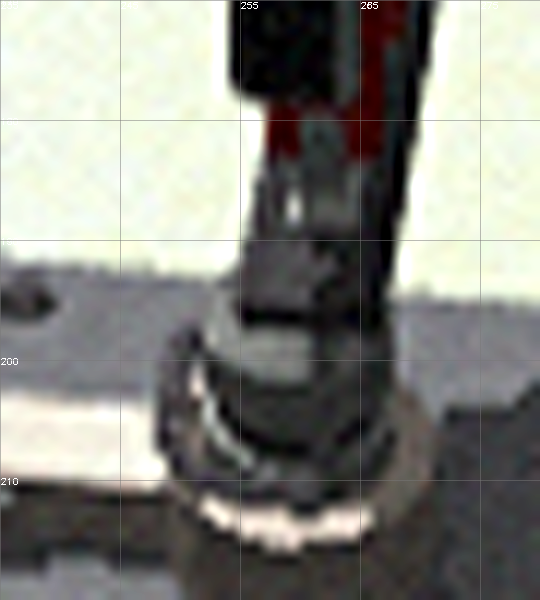

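View pics/t20.png

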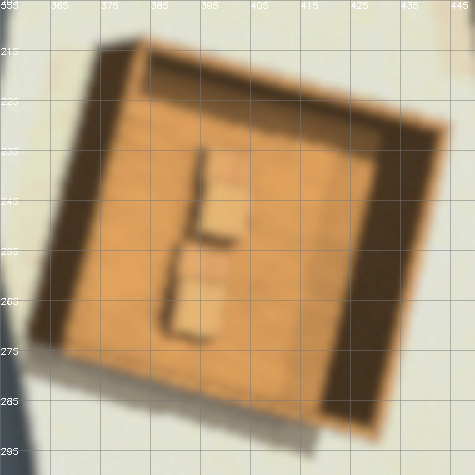

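```bash
python3 -c "
from rig import ticket,manip
print(ticket.hand_in()); s=manip.state();print(s['t'],s['tcp_pos'],s['wrist_force'],s['opening'])"
```

```text
the job is handed in; nothing more can be done
None
the job is handed in; nothing more can be done
```

Everything in the task was carried out and the job is handed in at about 19 s of the 67 s. `hand_in()` gives no verdict, so these results rest on my own checks.

**What I did**
- I moved both wood chips off the lamp's foot and into the scrap box.
- I squeezed the pliers to the stop, lifted them 110 mm straight up out of the stand and carried them over the post.
- I lowered the spread clip to groove height and held it there, without going near the citron, loupe or screwdriver.

**Last checks**
- **Chips:** the top picture shows both lying on the floor of the box.
- **Grip:** the opening stayed at 0.446 (about 38 mm), which means the handles are at the stop. The tool is vertical.
- **Contact:** the wrist reads about 3 N downward, the same as the pliers' weight while hanging free, and about 0.5 N sideways. No contact with the post showed up at any of the stops on the way down.
- **Position:** the clip's mid height comes out at about 54.8 mm against 54.5 mm. In the side view, the cross-bar corners and the back of the clip lie within about 0.5 px (1–2 mm) of where the model puts them for a centred post.

**Disagreements and limits**
- The two cameras differ by 2–4 mm in y, so I used the average and then the side view alone for the fit.
- The arm hid the clip from the top camera at the post, so centring was checked only from the side view and the contact-free pass over the post.
- At the higher hover, the clip looked about 1.4 px off in the side view. That was gone at the lower positions.

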